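Find the loaded refill case by its heft and take it off the hooks

ROBOT

A 6-joint arm with a two-finger parallel gripper is mounted at the origin on a cart in front of the work surface, level with it; the furniture and walls round the work are solid. World frame = base frame: x ahead of the robot, y to its left, z up, the work surface at z = 0. Lengths are in m, angles in rad, forces in N, time in s.
With the tool pointing down it reaches from about 0.35 to 1 m from the base axis. Payload 7.1 kg.
Tool frame: the origin (TCP) lies between the finger pads; the fingertips stand 22 mm ahead of it and the grasp point (between the pads) lies 3 mm ahead of it; x points along the fingers, y is the direction in which the jaws open and shut, and the axes are right-handed (so a half turn about x gives the same grasp; the last joint's range is limited). The gripper opens to 85 mm and grips with 20 to 120 N. Pads are 22 mm wide; open, the fingers measure 114 mm over their backs; the gripper's body (76 mm by 85 mm) begins 54 mm behind the grasp point. The pads swing forward as they close: fully open they stand 13 mm farther back than shut.
Start: joints at [1.161, 0.423, 1.63, -0, 1.089, -0.019], TCP at [0.238, 0.578, 0.253] pointing down, gripper open.
Joint ranges: [-3, 3], [-0.9, 2.11], [0.09, 2.58], [-1.31, 4.45], [0.11, 2.69], [-2.54, 2.54]. Speed limits (rad/s): [2.39, 2.39, 3.01, 3.14, 3.14, 3.14].

INTERFACE

Orientations are given as a rotation vector (axis times angle).
In Python, from rig import manip gives the robot as it stands. The module is installed in compiled form; this text tells all that it offers. Calls block until the motion is done:
- manip.move_to(position, orientation): joint-space move of the TCP to a pose.
- manip.servo_line(position, orientation=None, rate=0.15): straight line of the TCP; orientation=None keeps the orientation; rate is the mean speed in m/s.
- manip.set_joints(angles): joint-space move.
- manip.command_gripper(opening, f_grip=None): finger opening in m; f_grip is the grip in N (None keeps the last); returns when the fingers have stopped.
- manip.hold(seconds).
- manip.solve_ik(position, orientation): joint angles nearest the present ones, or None.
- manip.camera(name): name is "scene" or "top"; returns a dict with "image" (384x512x3 uint8, red, green, blue), "fx", "fy", "cx", "cy" (pixels), "k1" (the pictures are not rectified: a ray, as slopes to the right and down, at radius r is drawn at 1 + k1 r^2 times it, then the intrinsics apply), "cam_to_world" (4x4, takes a point from camera to world coordinates). Camera axes: x right, y down, z forward; pixel columns grow to the right and rows downward; lengths in m; the calibration is good to about 2 mm. A picture is of the moment at which its call begins. There is no depth.
A pose or a line that the arm cannot do raises manip.IKError and nothing moves.
- manip.sign_off(): hands the job in, once; it reports no verdict.
Readings, each from a call of its own:
- manip.get_time(): time.
- manip.get_joint_positions(): joint angles.
- manip.get_joint_vel(): joint speeds.
- manip.get_tau(): joint torques, N m.
- manip.get_position(): TCP position.
- manip.get_ee_rot(): TCP orientation.
- manip.get_contact_force(): force on the tool from outside, world axes, zero at the start.
- manip.get_torque(): the same for the moment, N m.
- manip.get_width(): finger opening in m.
Only numpy, scipy, OpenCV 4.12 (cv2) and the standard library are available. Lean on these libraries where they do the work, as an engineer would, in place of code of your own. Each camera call takes 0.05 s, during which the arm holds its last target. There are 200 camera calls.

TASK

Three look-alike refill cases hang on the desk rack and only one of them still has staples in it: find out by feeling the weight which one. Lift that case up off its hooks and set it down upright, without dropping it, in the empty compartment of the desk tray; the two empty cases must be left hanging on the hooks where they were.

Things in the scene. Friction and masses are not known exactly. Their poses are not given: they have to be found in the camera images.
- case_left: The left one (+y) of three look-alike grey lidded cases hanging on the rack: closed box 50 (x) x 88 (y) x 50 (z) mm, origin at the centre of its underside, z up. Black handle: uprights at y = +-40 mm carry a square bar, 10 x 10 mm, 88 mm long along y, its centre 105 mm above the origin, 50 mm clear below it. Loaded it weighs 0.48 to 0.7 kg, empty 0.11 to 0.16 kg; this cannot be seen. Held lightly it can swing.
- case_middle: The middle one of three look-alike grey lidded cases hanging on the rack: closed box 50 (x) x 88 (y) x 50 (z) mm, origin at the centre of its underside, z up. Black handle: uprights at y = +-40 mm carry a square bar, 10 x 10 mm, 88 mm long along y, its centre 105 mm above the origin, 50 mm clear below it. Loaded it weighs 0.48 to 0.7 kg, empty 0.11 to 0.16 kg; this cannot be seen. Held lightly it can swing.
- case_right: The right one (-y) of three look-alike grey lidded cases hanging on the rack: closed box 50 (x) x 88 (y) x 50 (z) mm, origin at the centre of its underside, z up. Black handle: uprights at y = +-40 mm carry a square bar, 10 x 10 mm, 88 mm long along y, its centre 105 mm above the origin, 50 mm clear below it. Loaded it weighs 0.48 to 0.7 kg, empty 0.11 to 0.16 kg; this cannot be seen. Held lightly it can swing.
- rack: Fixed steel desk rack; origin on the worktop under the middle case's bar, z up; the cases hang turned as it is. A rail along y at x = +75 mm, top 124 mm high, on posts at y = +-185 mm, bears three double hooks that reach to -x, at y = +115, 0, -115 mm. Nothing stands above the bars.
- hook_mid (a point): Seat of the middle double hook (the others alike, 115 mm aside): two 7 mm prongs, 54 mm apart in y, bear the case's bar, its underside at this point, 115 mm over the worktop. Tips turn up 16 mm above the seat on the -x side; behind they rise 7 mm. A bar raised under 10 mm is still caught; raised 20 to 40 mm it passes over the tips to -x; higher, the lid strikes the prongs. Axes as the rack's.
- tray: Fixed dark steel desk tray 182 (x) x 130 (y) x 26 (z) mm, walls and floor 4 mm; a cross wall makes two compartments, each 85 (x) x 122 (y) mm inside: a small box of paper clips lies in the -x one, the +x one is empty. Origin at the centre of its underside.
- tray_free (a point): Centre of the inner floor of the tray's empty compartment (4 mm above the worktop); axes as the tray's.
Things that resemble listed ones, but are neither listed nor needed, are in the scene too. Leave any pink or turquoise look-alike of the case_middle alone.

How it is judged:
By the outcome, as a careful person would: the job done as asked, in the order asked, and still so for the second after the job is handed in, with the robot touching nothing.
It also fails if it takes over 70 s, if anything falls off the work surface, if the arm or the gripper's body presses on something with over 40 N, if the wrist force passes 120 N, or if a joint passes its speed limit or range.

## Working session

There is one attempt and no reset: what is moved stays moved. The work goes in short steps, each a Python script; the robot and the scene stay as the last script left them, time stands still between calls to the robot, and variables do not carry over. Pictures are saved under pics/ and viewed, about 8 in all and at most 12, crops included, and the job is handed in when it is done.

```bash
mkdir -p pics; cat > h.py <<'E'
import numpy as np, cv2, pickle
from rig import manip
def ray(c,u,v):
    K=np.array([[c['fx'],0,c['cx']],[0,c['fy'],c['cy']],[0,0,1.]])
    d=np.array([(u-c['cx'])/c['fx'],(v-c['cy'])/c['fy']]); s=d.copy()
    for _ in range(30): s=d/(1+c['k1']*(s@s))
    T=np.array(c['cam_to_world']); return T[:3,3],T[:3,:3]@np.array([*s,1.])
def onz(c,u,v,z):
    o,d=ray(c,u,v); return o+d*(z-o[2])/d[2]
def snap(n,f):
    c=manip.camera(n); cv2.imwrite(f'pics/{f}.png',c['image'][:,:,::-1]); pickle.dump(c,open(f'pics/{f}.pkl','wb')); return c
def load(f): return pickle.load(open(f'pics/{f}.pkl','rb'))
E
python3 - <<'E'
from h import *
a=snap('scene','s0');b=snap('top','t0')
for c in(a,b): print({k:np.round(v,3).tolist() for k,v in c.items() if k!='image'})
print(manip.get_ee_rot(),manip.get_time(),manip.get_contact_force())
E
```

```text
{'fx': 450.234, 'fy': 450.234, 'cx': 254.014, 'cy': 181.291, 'k1': -0.144, 'cam_to_world': [[0.5, -0.634, 0.59, -0.263], [-0.866, -0.357, 0.35, -0.384], [-0.011, -0.686, -0.728, 1.071], [0.0, 0.0, 0.0, 1.0]]}
{'fx': 365.792, 'fy': 365.792, 'cx': 253.099, 'cy': 187.086, 'k1': 0.006, 'cam_to_world': [[0.003, -0.986, 0.166, 0.339], [-1.0, -0.003, 0.001, 0.072], [-0.0, -0.166, -0.986, 1.173], [0.0, 0.0, 0.0, 1.0]]}
[ 0.30550962  1.54924637 -0.30764463] 0.1 [ 0.4220753   0.37878089 -0.31201811]
```

View pics/s0.png

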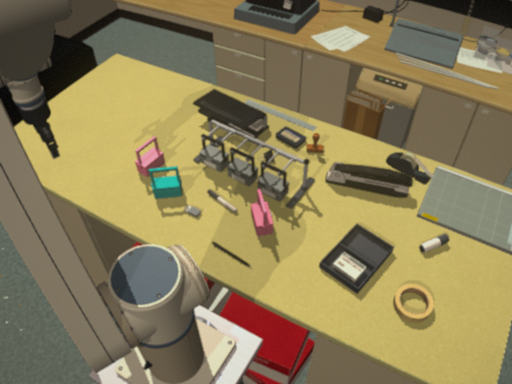

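View pics/t0.png

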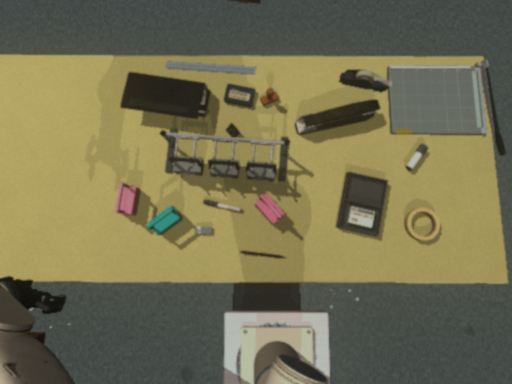

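The scene view shows the rack with three cases at about (215,150), (242,165) and (272,180). The tray is at (357,257), with the clip box in its near half. In the top view the rack is at (225,155) and the tray at (362,204), with the free half at about (368,190). Next I'll enlarge these areas.

```bash
python3 - <<'E'
from h import *
t=load('t0')['image'][:,:,::-1]; s=load('s0')['image'][:,:,::-1]
a=cv2.resize(t[122:192,155:300],None,fx=5.5,fy=5.5,interpolation=cv2.INTER_CUBIC)
b=cv2.resize(t[165:245,325:400],None,fx=2.5,fy=2.5,interpolation=cv2.INTER_CUBIC)
im=np.zeros((590,800,3),np.uint8); im[:a.shape[0],:a.shape[1]]=a; im[388:388+b.shape[0],:b.shape[1]]=b
cv2.imwrite('pics/c1.png',im)
cv2.imwrite('pics/c2.png',cv2.resize(s[110:220,185:325],None,fx=5.4,fy=5.4,interpolation=cv2.INTER_CUBIC))
# tray outline in top: dark mask
g=t.max(2); m=((g<90)*255).astype(np.uint8); m[:, :325]=0; m[:,400:]=0; m[:160]=0; m[250:]=0
m=cv2.morphologyEx(m,cv2.MORPH_CLOSE,np.ones((25,25)))
c=max(cv2.findContours(m,0,2)[0],key=cv2.contourArea); bx=cv2.boxPoints(cv2.minAreaRect(c))
C=load('t0')
for z in(0,.026):
  P=np.array([onz(C,*p,z) for p in bx]); print(bx.round(1).tolist(),P.round(3).tolist(),np.linalg.norm(P-np.roll(P,1,0),axis=1).round(3),P.mean(0))
E
```

```text
[[335.3999938964844, 228.8000030517578], [346.20001220703125, 171.3000030517578], [388.8999938964844, 179.3000030517578], [378.1000061035156, 236.8000030517578]] [[0.402, -0.189, 0.0], [0.59, -0.231, 0.0], [0.564, -0.369, 0.0], [0.378, -0.324, 0.0]] [0.137 0.192 0.14  0.191] [ 0.48328173 -0.27843142  0.        ]
[[335.3999938964844, 228.8000030517578], [346.20001220703125, 171.3000030517578], [388.8999938964844, 179.3000030517578], [378.1000061035156, 236.8000030517578]] [[0.401, -0.184, 0.026], [0.584, -0.224, 0.026], [0.559, -0.359, 0.026], [0.377, -0.315, 0.026]] [0.134 0.188 0.137 0.187] [ 0.48007327 -0.27065469  0.026     ]
```

View pics/c1.png

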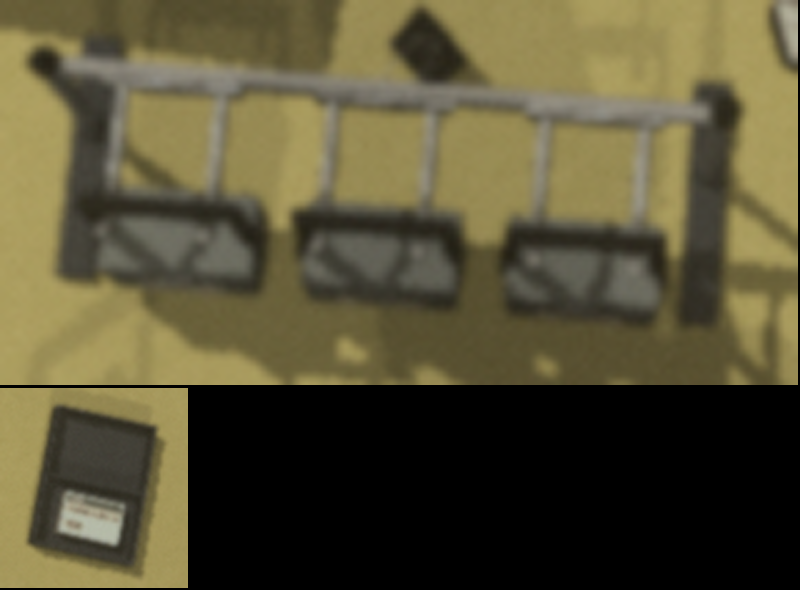

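View pics/c2.png

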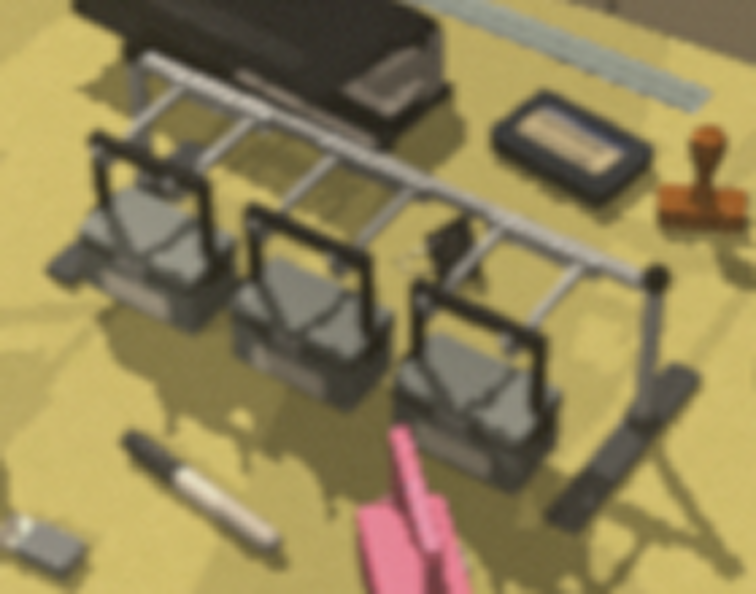

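```bash
python3 - <<'E'
from h import *
T,S=load('t0'),load('s0')
ft=lambda x,y:((x+.5)/5.5-.5+155,(y+.5)/5.5-.5+122)
fs=lambda x,y:((x+.5)/5.4-.5+185,(y+.5)/5.4-.5+110)
r=[onz(T,*ft(*p),.124) for p in((60,67),(712,113))]; print('rail T',np.round(r,3)); 
q=[onz(S,*fs(*p),.124) for p in((147,62),(655,277))]; print('rail S',np.round(q,3))
for e in(r,q): d=e[0]-e[1]; print(np.linalg.norm(d),np.arctan2(-d[0],d[1]))
tb=dict(l=((85,207),(262,212)),m=((296,215),(463,221)),r=((508,231),(665,238)))
sb=dict(l=((93,138),(212,184)),m=((247,212),(372,260)),r=((414,287),(545,342)))
for k in 'lmr':
  for C,f,B in((T,ft,tb),(S,fs,sb)):
    a,b=[onz(C,*f(*p),.122) for p in B[k]]; d=a-b; print(k,((a+b)/2).round(4),np.linalg.norm(d).round(3),np.arctan2(-d[0],d[1]).round(3))
  # triangulated centre
  o1,d1=ray(T,*np.mean([ft(*p) for p in tb[k]],0)); o2,d2=ray(S,*np.mean([fs(*p) for p in sb[k]],0))
  x=np.linalg.lstsq(np.c_[d1,-d2],o2-o1,rcond=None)[0]; p=o1+d1*x[0];w=o2+d2*x[1]; print('  tri',((p+w)/2).round(4),np.linalg.norm(p-w).round(4))
print('foot posts')
s=S['image'][:,:,::-1]; cv2.imwrite('pics/c3.png',cv2.resize(s[215:300,310:405],None,fx=6,fy=6,interpolation=cv2.INTER_CUBIC))
t=T['image'][:,:,::-1]; a=cv2.resize(t[165:245,330:395],None,fx=7,fy=7,interpolation=cv2.INTER_CUBIC);cv2.imwrite('pics/c4.png',a)
A=cv2.imread('pics/c3.png'); h=max(a.shape[0],A.shape[0]); im=np.zeros((h,a.shape[1]+A.shape[1],3),np.uint8); im[:a.shape[0],:a.shape[1]]=a; im[:A.shape[0],a.shape[1]:]=A
im=cv2.resize(im,None,fx=.75,fy=.75);print(im.shape); cv2.imwrite('pics/c5.png',im)
E
```

```text
rail T [[ 0.676  0.335  0.124]
 [ 0.651 -0.018  0.124]]
rail S [[ 0.674  0.331  0.124]
 [ 0.654 -0.023  0.124]]
0.35385952413631944 -0.06951277361628778
0.35473665280951294 -0.054721456388229214
l [0.597  0.2712 0.122 ] 0.095 -0.025
l [0.6004 0.2784 0.122 ] 0.085 0.0
  tri [0.594  0.271  0.1301] 0.0032
m [0.5927 0.1607 0.122 ] 0.09 -0.033
m [0.5902 0.1639 0.122 ] 0.083 0.007
  tri [0.5916 0.1621 0.1219] 0.0037
r [0.584  0.0497 0.122 ] 0.084 -0.042
r [0.5819 0.0494 0.122 ] 0.083 -0.028
  tri [0.5844 0.0499 0.1195] 0.0006
foot posts
(420, 769, 3)
```

View pics/c5.png

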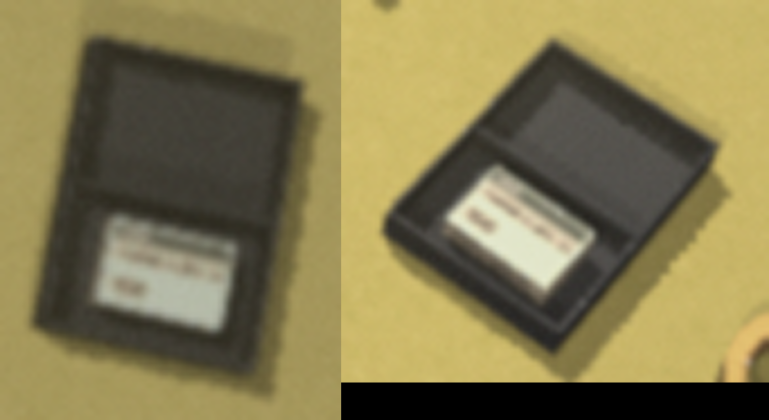

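Both views agree on the rack pose to about 3 mm: the middle bar is at (0.5905, 0.162) and the yaw is about -0.06. The tray's rim corners also show clearly in the crop. I'll compute the tray pose, then go and weigh the left case.

```bash
cat >> h.py <<'E'
from scipy.spatial.transform import Rotation as R
PSI=-.062; MID=np.array([.5905,.162]); AX=np.array([np.cos(PSI),np.sin(PSI)]); AY=np.array([-AX[1],AX[0]])
CASE=dict(l=MID+.115*AY,m=MID,r=MID-.115*AY)
def ori(psi,flip=1):
    y=flip*np.array([np.cos(psi),np.sin(psi),0]); x=np.array([0,0,-1.]); return R.from_matrix(np.c_[x,y,np.cross(x,y)]).as_rotvec()
def F(n=5):
    f=[]
    for _ in range(n): manip.hold(.04); f.append(manip.get_contact_force())
    return np.mean(f,0)
def P(p,z): return [p[0],p[1],z]
E
cat > w.py <<'E'
from h import *
def weigh(k,flip,first=False):
    p=CASE[k]; o=ori(PSI,flip)
    manip.move_to(P(p,.20),o); manip.command_gripper(.05,20); f0=F()
    manip.servo_line(P(p,.123),rate=.12); print(k,'down',(F()-f0).round(2))
    manip.command_gripper(0,20); f=F()-f0; print('closed w',manip.get_width(),'f',f.round(2),'pos',np.round(manip.get_position(),4))
    manip.command_gripper(0,60); print('60N',(F()-f0).round(2))
    return f0
def lift(f0,dz=.007):
    q=np.array(manip.get_position()); q[2]+=dz
    manip.servo_line(q,rate=.03); manip.hold(.4); print('lifted',(F(10)-f0).round(2),'t',manip.get_time())
E
python3 - <<'E'
from w import *
T,S=load('t0'),load('s0')
ft=lambda x,y:((x+.5)/5.25-.5+330,(y+.5)/5.25-.5+165)
fs=lambda x,y:((x-341+.5)/4.5-.5+310,(y+.5)/4.5-.5+215)
for C,f,B in((T,ft,((92,42),(299,86),(252,370),(37,324))),(S,fs,((554,42),(717,148),(553,328),(390,215)))):
    q=np.array([onz(C,*f(*p),.026)[:2] for p in B]); m=q.mean(0); d=q[0]+q[1]-q[2]-q[3]; a=np.arctan2(d[1],d[0])
    print(m.round(4),a.round(3),np.linalg.norm(q-np.roll(q,1,0),axis=1).round(3),'free',(m+.0445*np.array([np.cos(a),np.sin(a)])).round(4))
for fl in(1,-1):
    print(fl,[np.round(x,2) if (x:=manip.solve_ik(p,o)) is not None else None for p,o in((P(CASE['l'],.2),ori(PSI,fl)),(P(CASE['r'],.2),ori(PSI,fl)),([.53,-.28,.2],ori(-.23,fl)))])
E
```

```text
[ 0.4809 -0.2701] -0.221 [0.176 0.127 0.175 0.129] free [ 0.5243 -0.2799]
[ 0.4821 -0.2726] -0.236 [0.179 0.126 0.176 0.12 ] free [ 0.5254 -0.283 ]
1 [array([ 0.42,  0.53,  1.59, -0.  ,  1.02,  0.48]), array([ 0.06,  0.43,  1.76, -0.  ,  0.95,  0.12]), array([-0.51,  0.45,  1.73, -0.  ,  0.96, -0.28])]
-1 [None, None, None]
```

```bash
python3 - <<'E'
from w import *
f0=weigh('l',1); np.save('f0.npy',f0)
snap('scene','s1')
if .007<manip.get_width()<.013: lift(f0)
E
```

```text
l down [-0.09  0.15  0.31]
closed w 0.009654718544899344 f [5.03 0.61 1.42] pos [0.5987 0.2771 0.1236]
60N [ 5.5  -0.16  2.51]
lifted [-0.04 -0.23 -0.82] t 5.8167
```

The left case reads about -0.8 N, so it's empty. I'll put it back and weigh the middle one.

```bash
sed -i 's/MID=np.array(\[.5905,.162\])/MID=np.array([.592,.162])/' h.py; cat >> w.py <<'E'
def back(k):
    q=np.array(manip.get_position()); q[2]=.1225
    manip.servo_line(q,rate=.03); manip.command_gripper(.05,20); manip.hold(.2)
    q[2]=.20; manip.servo_line(q,rate=.12)
E
python3 - <<'E'
from w import *
back('l'); f0=weigh('m',1); np.save('f0.npy',f0)
if .007<manip.get_width()<.013: lift(f0)
E
```

```text
m down [0.33 0.3  0.29]
closed w 0.009630757166211826 f [-0.66 -0.37  3.69] pos [0.5921 0.162  0.1232]
60N [-0.75 -0.72  5.74]
lifted [ 0.2   0.01 -5.45] t 11.95
```

The middle case reads -5.45 N, about 0.56 kg, so it's the loaded one. I'll lift it over the hook tips, back it out and check.

```bash
python3 - <<'E'
from w import *
f0=np.load('f0.npy')
manip.command_gripper(0,90)
q=np.array(manip.get_position()); q[2]=.123+.029; manip.servo_line(q,rate=.06); print((F()-f0).round(2))
q[:2]-=.095*AX; manip.servo_line(q,rate=.1); print((F()-f0).round(2))
q[2]=.31; manip.servo_line(q,rate=.15); print((F()-f0).round(2))
manip.move_to([.525,-.2815,.31],ori(-.228)); 
manip.servo_line([.525,-.2815,.15],rate=.15); manip.hold(.5); print((F()-f0).round(2),manip.get_width(),manip.get_time())
s=snap('scene','s2');t=snap('top','t2')
a=cv2.resize(s['image'][110:310,185:405,::-1],None,fx=2.9,fy=2.9)
b=cv2.resize(t['image'][120:250,155:400,::-1],(0,0),fx=2,fy=2)
cv2.imwrite('pics/c6.png',a); cv2.imwrite('pics/c7.png',b)
E
```

```text
[-0.23  0.09 -5.1 ]
[ 0.11  0.51 -5.55]
[ 0.44  0.17 -5.48]
[-0.43 -0.04 -5.32] 0.007841603152006311 19.175
```

View pics/c6.png

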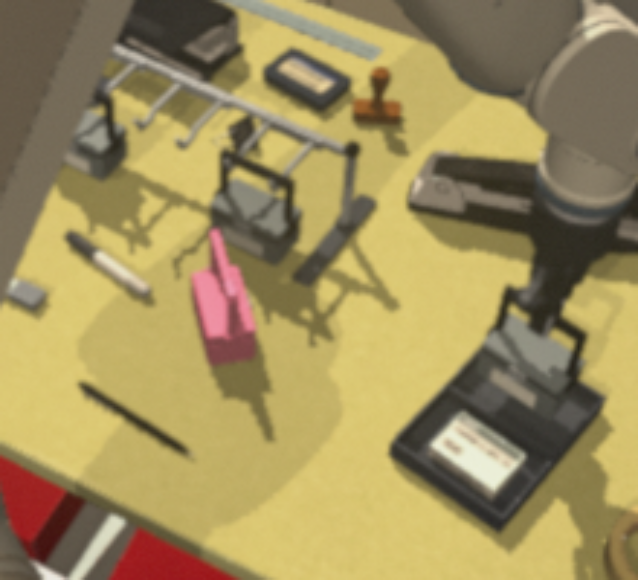

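View pics/c7.png

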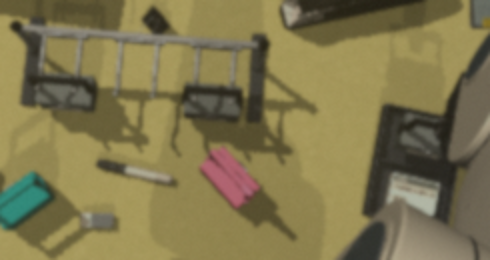

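The loaded case hangs level over the empty compartment at about (530,350) in the scene crop. Both empties are still on their hooks, at (95,140) and (255,210). I'll lower it now with a force check.

```bash
python3 - <<'E'
from w import *
f0=np.load('f0.npy'); q=np.array([.525,-.2815,.118]); manip.servo_line(q,rate=.06)
manip.hold(.2); f=F()-f0
print(f.round(2))
while q[2]>.1095 and f[2]<-1.5:
    q[2]-=.0015; manip.servo_line(q,rate=.03); f=F()-f0
    print(q[2].round(4),f.round(2))
print(np.round(manip.get_position(),4))
s=snap('scene','s3'); cv2.imwrite('pics/c8.png',cv2.resize(s['image'][190:310,300:420,::-1],None,fx=4,fy=4))
E
```

```text
[-0.09 -0.03 -5.21]
0.1165 [ 0.07  0.08 -5.26]
0.115 [ 0.19  0.17 -5.41]
0.1135 [-0.11  0.11 -5.51]
0.112 [-1.35  1.02  3.96]
[ 0.5253 -0.2817  0.1126]
```

View pics/c8.png

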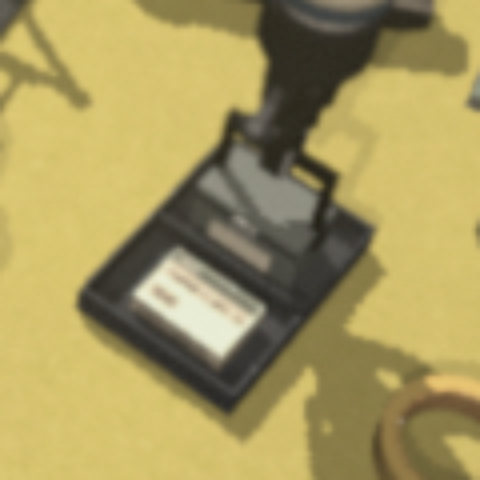

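Contact came at z = 0.1126, which is the floor height I expected. The picture shows the case standing inside the +x compartment at about (265,210). I'll release it, retreat and check.

```bash
python3 - <<'E'
from w import *
manip.command_gripper(.04,20); manip.hold(.3)
q=np.array(manip.get_position()); q[2]=.22; manip.servo_line(q,rate=.1)
manip.move_to([.42,-.05,.32],ori(-.2)); manip.hold(.5)
s=snap('scene','s4'); t=snap('top','t4'); print(manip.get_time(),manip.get_contact_force())
a=cv2.resize(s['image'][110:310,185:405,::-1],None,fx=2,fy=2); b=cv2.resize(t['image'][120:250,155:400,::-1],None,fx=1.4,fy=1.4)
im=np.zeros((400,440+b.shape[1],3),np.uint8); im[:,:440]=a; im[:b.shape[0],440:]=b; cv2.imwrite('pics/c9.png',im)
E
```

```text
25.85 [ 0.37328759  0.76009401 -0.15377482]
```

View pics/c9.png

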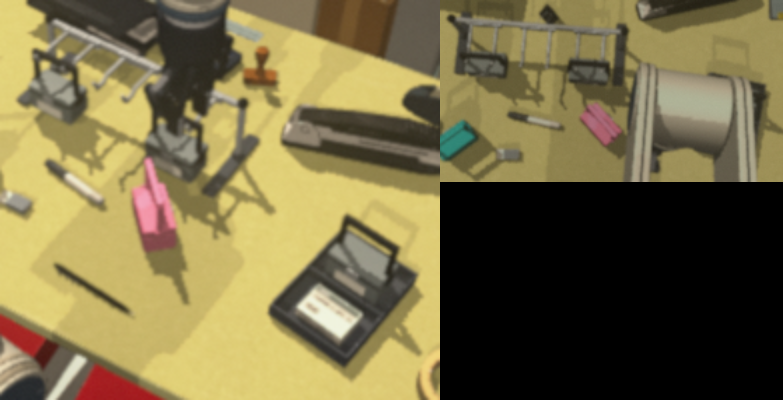

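The case stands upright in the free compartment at (360,255). Both empties are still hanging, at (55,85) in the scene view and at (485,65) and (588,70) in the top view. The gripper is clear.

```bash
python3 -c "
from rig import manip
manip.sign_off(); print(manip.get_time())"
```

```text
the job is handed in; nothing more can be done
the job is handed in; nothing more can be done
```

The loaded case was the middle one, and it now stands upright in the tray's empty compartment; the job is handed in.

- **Weighing:** I lifted the left case about 7 mm within its hooks and it read about -0.8 N, so it's empty, and I set it back. The middle case read about -5.45 N (roughly 0.56 kg), so it's the loaded one. I didn't weigh the right case, since only one still has staples.
- **Placing:** I lifted the middle case 29 mm, backed it out over the hook tips and lowered it until the force showed it had touched down. That was at the expected floor height, and I released it there.
- **Last checks:** The final pictures show the case upright in the +x compartment, both other cases still hanging on their hooks, and the gripper clear with about zero force. The clock read about 26 s.
- **Small disagreement:** The left case read slightly under the lightest weight given for an empty one (about 1.1 N). That is within the few tenths of a newton of sensor noise and far below a loaded case.

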